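# Sort three bolts on the thread gauge rack

## Robot

A 6-joint arm with a two-finger parallel gripper is mounted at the origin on a cart in front of the work surface, level with it; the furniture and walls round the work are solid. World frame = base frame: x ahead of the robot, y to its left, z up, the work surface at z = 0. Lengths are in m, angles in rad, forces in N, time in s.
With the tool pointing down it reaches from about 0.325 to 0.9 m from the base axis. Payload 6.1 kg.
Tool frame: the origin (TCP) lies midway between the tips of the shut fingers; the grasp point (between the pads) lies 19 mm behind it; z points along the fingers, y is the line along which they close (so a half turn about z gives the same grasp; the last joint's range is limited). The gripper opens to 85 mm and grips with 20 to 120 N. Pads are 22 mm wide; open, the fingers measure 114 mm over their backs; the gripper's body (76 mm by 85 mm) begins 54 mm behind the grasp point. The pads swing forward as they close: fully open they stand 13 mm farther back than shut.
Start: joints at [1.078, 0.22, 1.526, -0, 1.395, -0.126], TCP at [0.224, 0.583, 0.231] pointing down, gripper open.
Joint ranges: [-2.98, 2.98], [-0.91, 2.08], [0.09, 2.57], [-1.24, 4.39], [0.2, 2.65], [-2.68, 2.68]. Speed limits (rad/s): [2.57, 2.57, 3.01, 3.14, 3.14, 3.14].

## Interface

Orientations are given as [roll, pitch, yaw] about the fixed x, y, z axes, in that order (R = Rz(yaw) Ry(pitch) Rx(roll)).
In Python, from plant import movep, move_l, set_joints, gripper_to, hold, inverse_kinematics, observe, get_image, get_calibration, Unreachable, job_done gives the robot as it stands. Calls block until the motion is done:
- movep(position, orientation): joint-space move of the TCP to a pose.
- move_l(position, feed=0.15, rotation=None, max_force=None): straight line of the TCP; rotation=None keeps the orientation; feed is the mean speed in m/s. With max_force (N) it stops when the force on the tool has changed by that much, and returns True; else False.
- set_joints(angles): joint-space move.
- gripper_to(opening, f_grip=None): finger opening in m; f_grip is the grip in N (None keeps the last); returns when the fingers have stopped.
- hold(seconds).
- inverse_kinematics(position, orientation): joint angles nearest the present ones, or None.
- observe(): the state.
- get_image(name): name is "scene" or "side" or "wrist"; returns (picture, depth): 384x512x3 uint8, red, green, blue; 384x512 float32, m along the optical axis (not along the pixel's ray), 0 where there is no reading.
- get_calibration(name): a dict with "intrinsics" (3x3 intrinsics, pixels), "dist_coeffs" ([k1, k2, p1, p2, k3] as OpenCV has them; the pictures are not rectified), "world_from_camera" (4x4, takes a point from camera to world coordinates). Camera axes: x right, y down, z forward; pixel columns grow to the right and rows downward; lengths in m; the calibration is good to about 2 mm. A picture is of the moment at which its call begins: read the wrist's pose just before it. get_calibration takes no time and is no camera call; for the wrist camera it gives the pose at the moment of the call.
A pose or a line that the arm cannot do raises Unreachable and nothing moves.
- job_done(): hands the job in; it is judged then, once.
The state is a dict: "time_s": time; "q": joint angles; "joint_velocities": joint speeds; "joint_torque": joint torques, N m; "eef_pos": TCP position; "tcp_rot": TCP orientation; "ft_force": force on the tool from outside, world axes, zero at the start; "torque": the same for the moment, N m; "opening": finger opening in m; "grasp_force": force on a finger pad.
Only numpy, scipy, OpenCV 4.12 (cv2) and the standard library are available. Lean on these libraries where they do the work, as an engineer would, in place of code of your own. Each camera call takes 0.05 s, during which the arm holds its last target. There are 200 camera calls.

## Task

Sort the three loose bolts by thread pitch: lay each in the lane of the blue gauge rack whose notched plates match its thread, threaded end towards the keeper's hinge, so that the thread drops fully home between the teeth and the bolt lies level. When all three are seated, fold the keeper bar down over them until it is fully shut. Leave the other things on the bench alone.

Things in the scene. Friction and masses are not known exactly. Their poses are not given: they have to be found in the camera images.
- bolt_fine: Steel hex bolt with fine round thread, pitch 12 mm, 137 mm long, about 0.4 kg. Origin on its axis in the plain shank (grip here); x runs along the axis to the threaded tip. Along x (mm): head -55 to -36, 34 across flats; shank -36 to 22, dia 24; thread 22 to 82, dia 24, root 15. Lies on a head flat, tip 2.5 degrees down, origin 15 mm up; seats alike on any flat after a slide along its axis.
- bolt_medium: Steel hex bolt with medium round thread, pitch 16 mm, 137 mm long, about 0.4 kg. Origin on its axis in the plain shank (grip here); x runs along the axis to the threaded tip. Along x (mm): head -55 to -36, 34 across flats; shank -36 to 22, dia 24; thread 22 to 82, dia 24, root 15. Lies on a head flat, tip 2.5 degrees down, origin 15 mm up; seats alike on any flat after a slide along its axis.
- bolt_coarse: Steel hex bolt with coarse round thread, pitch 20 mm, 137 mm long, about 0.4 kg. Origin on its axis in the plain shank (grip here); x runs along the axis to the threaded tip. Along x (mm): head -55 to -36, 34 across flats; shank -36 to 22, dia 24; thread 22 to 82, dia 24, root 15. Lies on a head flat, tip 2.5 degrees down, origin 15 mm up; seats alike on any flat after a slide along its axis.
- gauge_fine: Gauge of one lane, fixed: two dark upright plates 14 mm apart with 4 rounded teeth each, 4.6 mm wide, pitch 12 mm. Origin at its underside's centre, on the 10 mm base; x along the lane away from the heads. Tooth tops 35 mm, pale vee flanks 39 mm above the origin. The fine bolt seats with its x along this x, axis 40 mm above the origin and its origin 54 mm behind (x = -54). Lane order varies.
- gauge_medium: Gauge of one lane, fixed: two dark upright plates 14 mm apart with 4 rounded teeth each, 6.2 mm wide, pitch 16 mm. Origin at its underside's centre, on the 10 mm base; x along the lane away from the heads. Tooth tops 35 mm, pale vee flanks 39 mm above the origin. The medium bolt seats with its x along this x, axis 40 mm above the origin and its origin 54 mm behind (x = -54). Lane order varies.
- gauge_coarse: Gauge of one lane, fixed: two dark upright plates 14 mm apart with 3 rounded teeth each, 8 mm wide, pitch 20 mm. Origin at its underside's centre, on the 10 mm base; x along the lane away from the heads. Tooth tops 35 mm, pale vee flanks 39 mm above the origin. The coarse bolt seats with its x along this x, axis 40 mm above the origin and its origin 54 mm behind (x = -54). Lane order varies.
- rack: Blue gauge rack, fixed. Origin on the table under the middle lane, where the seated bolt's origin lies; x along the lanes away from the heads, y across. Base: x -26 to 120 mm, y +-88, 10 thick. Lanes at y = -60, 0, 60 mm. Shank vee rests, 50 mm high, at x -22 to -16; fingers have room from x -16 to 24. A seated bolt's axis is 50 mm above the table; a wrong or unseated one rides 3 to 6 mm proud.
- keeper (a joint): Hinge of the keeper, in rad: 0 = shut (bar level, 2 mm above seated threads, stopped there), grows as it opens, to 1.9; it starts standing up at 1.5 to 1.75. Friction holds it above about 1 rad; below that it falls shut by its weight (0.16 kg). A bolt that is not home holds it open.
- keeper_bar (a point): Centre of the keeper's flat steel bar, 12 x 8 mm and 176 mm long across the rack, 58 mm from the hinge. A red thumb tab 30 mm wide and 6 mm thick stands at the bar's middle, reaching 82 mm from the hinge. Site axes turn with the keeper.
- keeper_hinge (a point): Hinge axis of the keeper at the rack's far edge: along the rack's y, 68 mm above the table and 106 mm ahead (rack x) of the rack's origin. Opening lifts the bar up and away from the heads. Hinge posts at rack y = +-78 mm.
- collet_nut: Bystander: grey slotted ring nut, 50 mm across, 24 mm high, lying on the bench left of the rack; leave alone. Origin at its underside's centre.
- mug: Bystander: pale grey mug, 82 mm across, 92 mm high, standing far left; leave alone. Origin at its underside's centre.
- pencil: Bystander: red pencil, 153 mm long, 8 mm thick, lying near right; leave alone. Origin at its underside's centre.

How it is judged:
By the outcome, as a careful person would: the job done as asked, in the order asked, and still so for the second after the job is handed in, with the robot touching nothing.
It also fails if it takes over 72 s, if anything falls off the work surface, if the arm or the gripper's body presses on something with over 40 N, if the wrist force passes 120 N, or if a joint passes its speed limit or range.

## Working session

There is one attempt and no reset: what is moved stays moved. The work goes in short steps, each a Python script; the robot and the scene stay as the last script left them, time stands still between calls to the robot, and variables do not carry over. Pictures are saved under pics/ and viewed, at most 10 in all, crops included, and the job is handed in when it is done.

```bash
mkdir -p pics; ls
python3 - <<'E'
from plant import *
import cv2,numpy as np
for n in ("scene","side","wrist"):
    c=get_calibration(n); im,d=get_image(n)
    np.savez(f"pics/{n}0.npz",im=im,d=d,**{k:np.array(v) for k,v in c.items()})
    cv2.imwrite(f"pics/{n}0.png",im[:,:,::-1]); print(n,np.round(c["intrinsics"],1).tolist(),np.round(c["world_from_camera"],3).tolist(),c["dist_coeffs"])
a=[cv2.imread(f"pics/{n}0.png") for n in ("scene","side")]
cv2.imwrite("pics/s0.png",cv2.resize(a[0],(800,600),interpolation=cv2.INTER_CUBIC))
cv2.imwrite("pics/d0.png",cv2.resize(a[1],(800,600),interpolation=cv2.INTER_CUBIC))
print(observe())
E
```

```text
pics
scene [[375.7, 0.0, 260.7], [0.0, 375.7, 194.1], [0.0, 0.0, 1.0]] [[0.78, -0.298, 0.55, -0.317], [-0.625, -0.359, 0.693, -0.878], [-0.009, -0.885, -0.466, 0.727], [0.0, 0.0, 0.0, 1.0]] [-0.03203674  0.          0.          0.          0.        ]
side [[477.9, 0.0, 252.5], [0.0, 477.9, 198.3], [0.0, 0.0, 1.0]] [[-0.934, -0.316, 0.167, 0.163], [-0.357, 0.808, -0.469, 0.844], [0.013, -0.497, -0.868, 1.483], [0.0, 0.0, 0.0, 1.0]] [0.01282108 0.         0.         0.         0.        ]
wrist [[337.3, 0.0, 259.4], [0.0, 337.3, 188.4], [0.0, 0.0, 1.0]] [[0.359, 0.894, 0.268, 0.156], [0.933, -0.343, -0.105, 0.609], [-0.003, 0.288, -0.958, 0.373], [0.0, 0.0, 0.0, 1.0]] [-0.06466968  0.          0.          0.          0.        ]
{'time_s': 0.15, 'q': array([ 1.07796884e+00,  2.21071496e-01,  1.52734246e+00, -2.26135953e-05,
        1.39472325e+00, -1.26051840e-01]), 'joint_velocities': array([-4.01480871e-05, -1.39456582e-03, -3.76326506e-03,  1.66876740e-03,
        6.19687904e-04,  4.78218166e-04]), 'joint_torque': array([ 1.31492459e-03, -4.97483611e+01, -3.89902711e+01, -2.55506548e-04,
        7.07446685e-03, -3.80450444e-06]), 'eef_pos': array([0.2238869 , 0.58301769, 0.23043722]), 'tcp_rot': array([-3.14005755e+00, -1.72097845e-04,  2.77482085e+00]), 'ft_force': array([-0.06728218,  0.1488866 ,  0.23243242]), 'torque': array([ 0.02012922, -0.03891017,  0.07742127]), 'grasp_force': 0.0, 'opening': 0.08541727855521192}
```

View pics/s0.png

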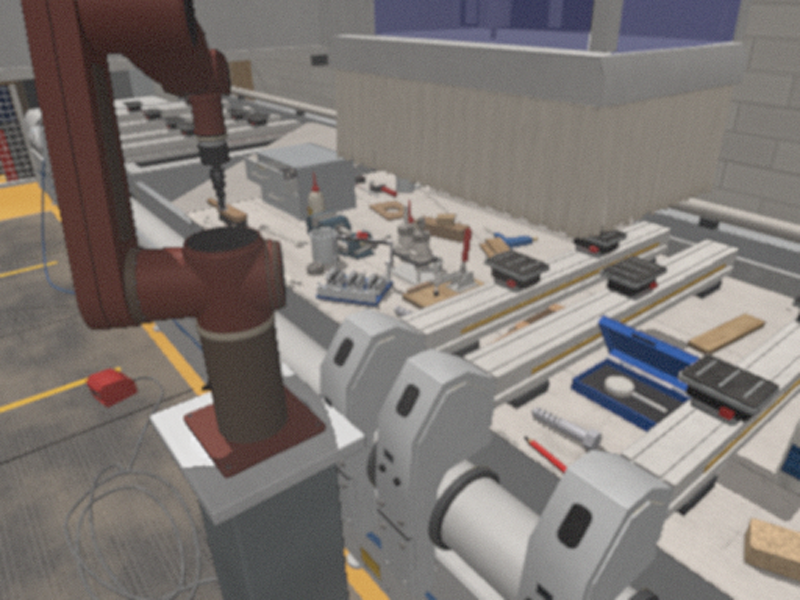

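View pics/d0.png

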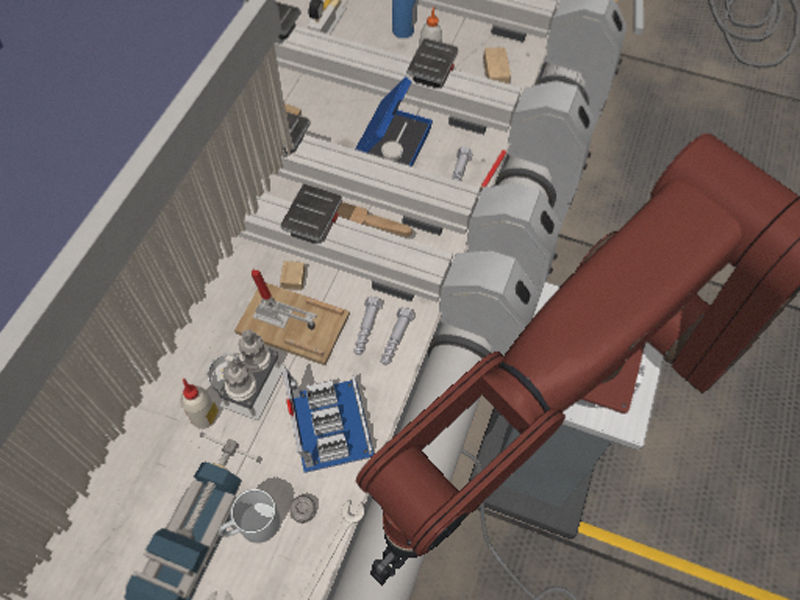

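The side view (800x600 scale) shows the rack at about (332,425) with the keeper up on its left. Two bolts lie at (368,325) and (398,335), and a third at (462,163) beside the pencil at (495,168). I'll get coarse positions from depth and look closer.

```bash
cat > h.py <<'E'
import cv2,numpy as np
def load(f):
    z=np.load(f); return {k:z[k] for k in z.files}
def ray(c,uv):
    uv=np.array(uv,float).reshape(-1,1,2)
    p=cv2.undistortPoints(uv,c["intrinsics"],c["dist_coeffs"])[:,0]
    return np.c_[p,np.ones(len(p))]
def atz(c,uv,z):
    T=c["world_from_camera"]; r=ray(c,uv)@T[:3,:3].T; o=T[:3,3]
    return o+r*((np.asarray(z)-o[2])/r[:,2])[:,None]
def atd(c,uv):
    T=c["world_from_camera"]; r=ray(c,uv); d=np.array([np.median(c["d"][int(v)-1:int(v)+2,int(u)-1:int(u)+2]) for u,v in uv])
    return (r*d[:,None])@T[:3,:3].T+T[:3,3]
def proj(c,P):
    T=np.linalg.inv(c["world_from_camera"]); r,_=cv2.Rodrigues(T[:3,:3])
    return cv2.projectPoints(np.array(P,float).reshape(-1,1,3),r,T[:3,3],c["intrinsics"],c["dist_coeffs"])[0][:,0]
def tri(obs):
    A=np.zeros((3,3));b=np.zeros(3)
    for c,uv in obs:
        T=c["world_from_camera"]; r=T[:3,:3]@ray(c,[uv])[0]; r/=np.linalg.norm(r); M=np.eye(3)-np.outer(r,r); A+=M;b+=M@T[:3,3]
    return np.linalg.solve(A,b)
def save_snap(n,tag):
    from plant import get_calibration,get_image
    c=get_calibration(n); im,d=get_image(n)
    np.savez(f"pics/{tag}.npz",im=im,d=d,**{k:np.array(v) for k,v in c.items()}); return load(f"pics/{tag}.npz")
def crop(c,x0,y0,w,h,s,f):
    cv2.imwrite(f,cv2.resize(c["im"][y0:y0+h,x0:x0+w,::-1],None,fx=s,fy=s,interpolation=cv2.INTER_CUBIC))
E
python3 - <<'E'
from h import *
s=load("pics/side0.npz")
pts=dict(b1h=(374,305),b1t=(361,350),b2h=(407,315),b2t=(387,359),b3h=(464,153),b3t=(459,177),r1=(360,380),r2=(372,452),r3=(305,470),r4=(290,388),nut=(304,507),mug=(253,515),jig=(290,325),rail=(350,270),rail2=(400,200),pencil=(495,168),keep=(291,400))
for k,v in pts.items(): print(k,np.round(atd(s,[np.array(v)*.64])[0],3))
crop(s,140,160,140,150,4,"pics/c1.png")
E
```

```text
b1h [0.49  0.063 0.029]
b1t [0.477 0.174 0.019]
b2h [0.411 0.063 0.034]
b2t [0.416 0.174 0.019]
b3h [ 0.442 -0.438  0.029]
b3t [ 0.43  -0.363  0.023]
r1 [ 0.456  0.233 -0.001]
r2 [0.37  0.378 0.008]
r3 [0.482 0.462 0.008]
r4 [0.552 0.352 0.128]
nut [0.451 0.533 0.019]
mug [0.54  0.581 0.008]
jig [0.649 0.172 0.016]
rail [0.571 0.006 0.046]
rail2 [ 0.527 -0.197  0.083]
pencil [ 0.356 -0.438  0.008]
keep [0.538 0.376 0.133]
```

View pics/c1.png

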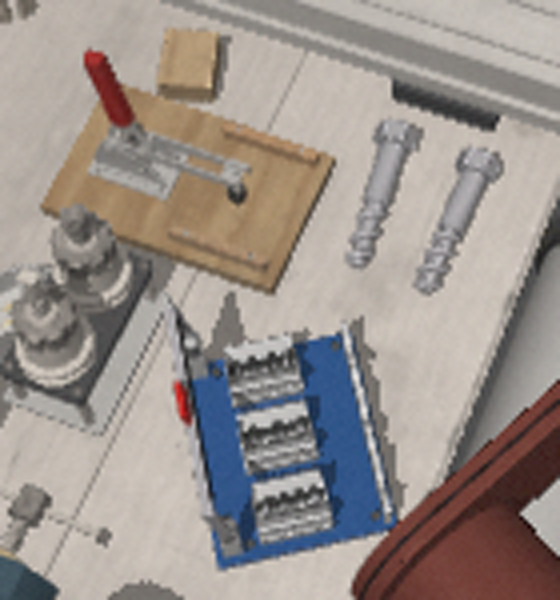

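The crop shows the rack with three toothed lanes at crop pixels (265,370), (278,437) and (292,507). The vee rests are on the right and the keeper stands up on the left. Both near bolts have their heads away from the rack. Next come wrist views from two places over each region.

Run:
```python
from plant import *; from h import *
V=[("r1",.37,.37),("r2",.39,.29),("b1",.40,.15),("b2",.40,.08),("c1",.38,-.36),("c2",.39,-.43)]
for n,x,y in V:
    movep([x,y,.22],[np.pi,0,np.pi]); hold(.15); c=save_snap("wrist",n)
    print(n,np.round(observe()["eef_pos"],3),observe()["time_s"])
ims=[load(f"pics/{n}.npz")["im"][:,:,::-1] for n in ("r1","r2","b1","c1")]
cv2.imwrite("pics/m1.png",cv2.resize(np.vstack([np.hstack(ims[:2]),np.hstack(ims[2:])]),(800,600),interpolation=cv2.INTER_AREA))
c=load("pics/r1.npz");print(c["d"][::48,::64].round(2))
```

```text
r1 [0.369 0.371 0.22 ] 1.3583
r2 [0.39  0.291 0.22 ] 1.9833
b1 [0.4   0.151 0.22 ] 2.8
b2 [0.4   0.081 0.22 ] 3.3833
c1 [ 0.381 -0.359  0.22 ] 5.2
c2 [ 0.39  -0.429  0.22 ] 5.7833
[[0.43 0.68 0.71 0.94 1.01 1.01 1.01 1.  ]
 [0.42 0.42 0.42 0.42 0.42 0.42 0.42 0.42]
 [0.42 0.43 0.44 0.44 0.44 0.44 0.43 0.43]
 [0.36 0.36 0.36 0.37 0.36 0.36 0.36 0.36]
 [0.38 0.38 0.38 0.38 0.37 0.38 0.38 0.38]
 [0.4  0.4  0.4  0.39 0.39 0.39 0.38 0.4 ]
 [0.42 0.42 0.11 0.37 0.4  0.41 0.12 0.34]
 [0.09 0.09 0.08 0.44 0.44 0.29 0.08 0.09]]
```

View pics/m1.png

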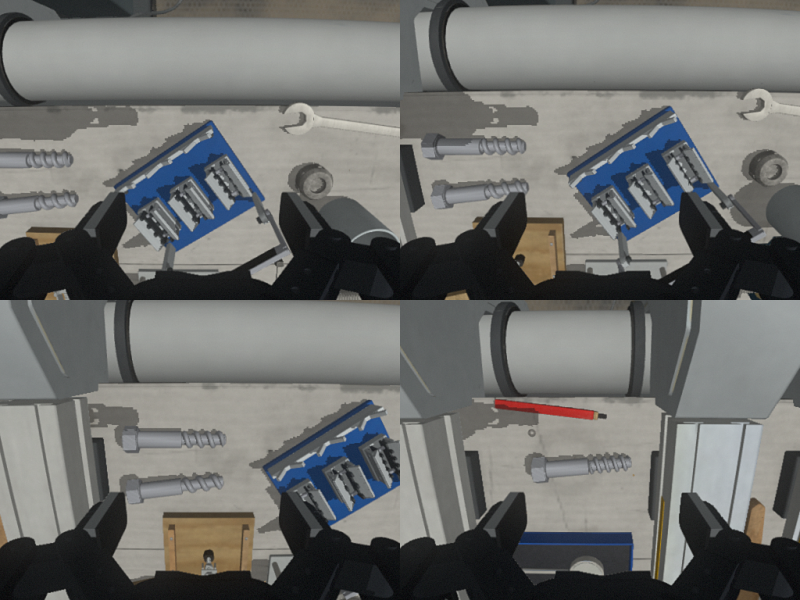

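The four wrist views show the rack turned about 33°, two bolts beside it and one bolt between the rails. Next I make enlarged crops for the pitch and fit positions from the point cloud.

Run:
```python
from h import *
L={n:load(f"pics/{n}.npz") for n in("r1","r2","b1","b2","c1","c2")}
up=lambda c,x,y,w,h,s:cv2.resize(c["im"][y:y+h,x:x+w,::-1],None,fx=s,fy=s,interpolation=cv2.INTER_CUBIC)
cv2.imwrite("pics/rk.png",up(L["r2"],205,130,200,150,4))
cv2.imwrite("pics/bl.png",np.vstack([up(L["b1"],145,155,160,105,4),up(L["c1"],155,190,160,40,4)]))
def cloud(c):
    v,u=np.mgrid[0:384,0:512]; d=c["d"].ravel(); r=ray(c,np.c_[u.ravel(),v.ravel()])
    T=c["world_from_camera"]; return (r*d[:,None])@T[:3,:3].T+T[:3,3]
B={"A(far)":(("b1","b2"),(.435,.53,.02,.19)),"B(near)":(("b1","b2"),(.385,.435,.02,.19)),"C":(("c1","c2"),(.38,.475,-.47,-.33))}
for k,(vs,(x0,x1,y0,y1)) in B.items():
    for n in vs:
        P=cloud(L[n]); t=P[(P[:,0]>x0)&(P[:,0]<x1)&(P[:,1]>y0)&(P[:,1]<y1)]
        tz=np.median(t[:,2]); m=t[t[:,2]>tz+.012]; q=m[:,:2]
        rect=cv2.minAreaRect((q*1000).astype(np.float32))
        mu=q.mean(0);_,_,vt=np.linalg.svd(q-mu);a=vt[0]*np.sign(vt[0][1]); s=(q-mu)@a
        e=[np.percentile(s,.3),np.percentile(s,99.7)]
        print(k,n,len(q),"table",tz.round(4),"topz",np.percentile(m[:,2],99).round(4),"rect",np.round(rect[0],1),np.round(rect[1],1),"yaw",np.degrees(np.arctan2(a[1],a[0])).round(2),"ends",(mu+e[0]*a).round(4),(mu+e[1]*a).round(4))
for n in("r1","r2"):
    c=L[n];im=c["im"].astype(int).reshape(-1,3);P=cloud(c)
    b=(im[:,2]>im[:,0]+50)&(P[:,0]>.3)&(P[:,0]<.6)&(P[:,1]>.2)&(P[:,1]<.5)
    q=P[b]; print(n,b.sum(),np.median(q[:,2]).round(4),[np.round(x,1) for x in cv2.minAreaRect((q[np.abs(q[:,2]-.01)<.008][:,:2]*1000).astype(np.float32))])
```

```text
A(far) b1 2505 table 0.0003 topz 0.035 rect [468.4 109.7] [ 79.8 136.4] yaw 94.26 ends [0.4924 0.0446] [0.4823 0.1794]
A(far) b2 2479 table 0.0003 topz 0.0353 rect [481.2 111.5] [137.4  79.6] yaw 94.27 ends [0.4923 0.0438] [0.4822 0.1789]
B(near) b1 5721 table 0.2839 topz 0.3069 rect [391.  137.3] [ 14.7 105.3] yaw 90.43 ends [0.3898 0.0858] [0.389  0.1897]
B(near) b2 6913 table 0.282 topz 0.3065 rect [392.7  83. ] [ 15.4 126. ] yaw 90.12 ends [0.3898 0.0201] [0.3895 0.1451]
C c1 5194 table 0.0008 topz 0.2907 rect [ 415.7 -397.1] [ 79.9 127.8] yaw 46.13 ends [ 0.3877 -0.4325] [ 0.4622 -0.355 ]
C c2 8013 table 0.0254 topz 0.3032 rect [ 391.5 -412.8] [114.3  23.1] yaw 82.84 ends [ 0.3766 -0.4682] [ 0.3905 -0.3573]
r1 6951 0.0099 [array([474.2, 352. ]), array([145., 175.]), np.float64(34.9)]
r2 6656 0.0099 [array([474.2, 352.2]), array([144.4, 175. ]), np.float64(35.3)]
```

View pics/rk.png

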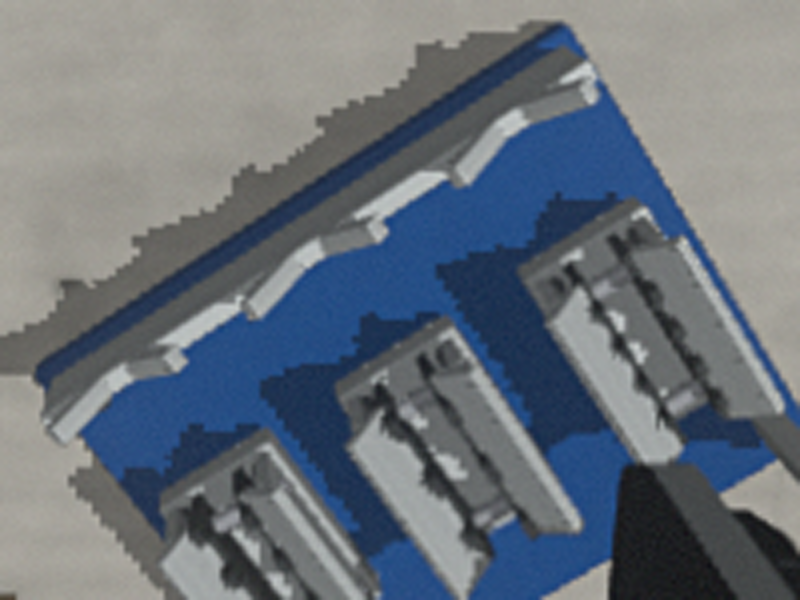

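View pics/bl.png

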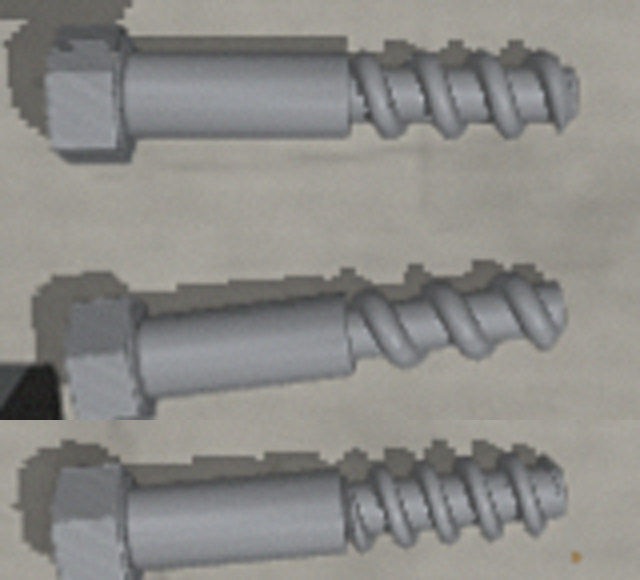

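Thread pitches measured against the 58 mm shank come to about 16 mm for the top bolt (near, medium), 19.5 mm for the second (far, coarse), and 12 mm for the lone one (fine). Now I rectify the rack view to identify the lanes, redo the filtered bolt fits, and check obstacle heights.

Run:
```python
from h import *
L={n:load(f"pics/{n}.npz") for n in("r1","r2","b1","b2","c1","c2")}
def cloud(c):
    v,u=np.mgrid[0:384,0:512]; r=ray(c,np.c_[u.ravel(),v.ravel()])
    T=c["world_from_camera"]; P=(r*c["d"].ravel()[:,None])@T[:3,:3].T+T[:3,3]; return P[c["d"].ravel()>.15]
B={"coarse":(("b1","b2"),(.455,.53,.02,.2)),"med":(("b1","b2"),(.385,.445,.02,.2)),"fine":(("c1","c2"),(.40,.475,-.48,-.33))}
for k,(vs,(x0,x1,y0,y1)) in B.items():
    for n in vs:
        P=cloud(L[n]); m=P[(P[:,0]>x0)&(P[:,0]<x1)&(P[:,1]>y0)&(P[:,1]<y1)&(P[:,2]>.012)&(P[:,2]<.05)]
        q=m[:,:2]; mu=q.mean(0);_,_,vt=np.linalg.svd(q-mu,full_matrices=False);a=vt[0]*np.sign(vt[0][1]); s=(q-mu)@a
        o=s.min()+.055; e=mu+a*(s.min()+s.max()-.027)/2
        sh=m[np.abs(s-o)<.012]
        print(k,n,len(q),"len",np.ptp(s).round(4),"yaw",np.degrees(np.arctan2(a[1],a[0])).round(2),"origin",e.round(4),"shank top",np.percentile(sh[:,2],97).round(4),"headtop",np.percentile(m[s<s.min()+.015,2],97).round(4))
th=np.radians(35.1);a=np.array([np.cos(th),np.sin(th)]);b=np.array([-a[1],a[0]]);C=np.array([.4742,.3521]);O=C-.047*a;print("rack O",O)
out=[]
for n in("r1","r2"):
    v,u=np.mgrid[0:600,0:400]; X=-.03+u/400*.15;Y=.09-v/600*.18
    W=O+X[...,None]*a+Y[...,None]*b; p=proj(L[n],np.c_[W.reshape(-1,2),np.full(W[...,0].size,.043)]).reshape(600,400,2).astype(np.float32)
    out.append(cv2.remap(L[n]["im"][:,:,::-1],p[...,0],p[...,1],cv2.INTER_CUBIC))
cv2.imwrite("pics/rect.png",np.hstack(out))
# vee rest & flank axial edges in rack frame; heights behind keeper
Q=np.vstack([cloud(L["r1"]),cloud(L["r2"])]); R=np.c_[(Q[:,:2]-O)@a,(Q[:,:2]-O)@b,Q[:,2]]
m=R[(np.abs(R[:,1])<.085)&(R[:,2]>.04)&(R[:,2]<.056)&(R[:,0]<0)];print("vee x",np.percentile(m[:,0],[2,50,98]).round(4),"z",m[:,2].max())
for l in(-.06,0,.06):
    m=R[(np.abs(R[:,1]-l)<.026)&(R[:,2]>.038)&(R[:,2]<.055)&(R[:,0]>.015)&(R[:,0]<.1)];print(l,"plates x",np.percentile(m[:,0],[1,99]).round(4),"y",np.percentile(m[:,1],[1,99]).round(4),"z",np.percentile(m[:,2],95).round(4))
S=cloud(load("pics/side0.npz"))
k=np.c_[(S[:,:2]-O)@a,(S[:,:2]-O)@b,S[:,2]]
m=k[(np.abs(k[:,1])<.088)&(k[:,0]>.08)&(k[:,0]<.14)&(k[:,2]>.11)&(k[:,2]<.17)];print("keeper",len(m),np.percentile(m,[5,50,95],axis=0).round(4))
for x in np.arange(.12,.3,.03): 
    z=k[(abs(k[:,1])<.06)&(abs(k[:,0]-x)<.015)][:,2]; print("behind",x.round(2),z.max().round(3))
for y in np.arange(-.45,.35,.1): print("y",y.round(2),[S[(abs(S[:,1]-y)<.05)&(abs(S[:,0]-x)<.05)][:,2].max(initial=-1).round(2) for x in(.25,.35,.45,.55)])
```

```text
coarse b1 2497 len 0.1373 yaw 95.02 origin [0.4888 0.0987] shank top 0.0275 headtop 0.0356
coarse b2 2470 len 0.1367 yaw 94.89 origin [0.4886 0.0978] shank top 0.0277 headtop 0.0355
med b1 2859 len 0.1366 yaw 88.54 origin [0.4177 0.1   ] shank top 0.0278 headtop 0.0357
med b2 2790 len 0.1369 yaw 88.5 origin [0.4175 0.0998] shank top 0.0277 headtop 0.0355
fine c1 2561 len 0.128 yaw 93.42 origin [ 0.4386 -0.4073] shank top 0.0277 headtop 0.0354
fine c2 2537 len 0.1271 yaw 93.31 origin [ 0.4384 -0.4067] shank top 0.0276 headtop 0.0354
rack O [0.43574696 0.32507475]
vee x [-0.0227 -0.0198 -0.0164] z 0.05149437862489292
-0.06 plates x [0.0248 0.0979] y [-0.0805 -0.0405] z 0.0489
0 plates x [0.0258 0.0801] y [-0.0202  0.0193] z 0.0487
0.06 plates x [0.0262 0.0988] y [0.0394 0.0796] z 0.0489
keeper 209 [[ 0.1098 -0.077   0.1215]
 [ 0.1147  0.0082  0.1311]
 [ 0.1198  0.0839  0.1485]]
behind 0.12 0.151
behind 0.15 0.011
behind 0.18 0.074
behind 0.21 0.075
behind 0.24 0.073
behind 0.27 0.092
y -0.45 [np.float64(-0.07), np.float64(0.02), np.float64(0.04), np.float64(0.03)]
y -0.35 [np.float64(-1.0), np.float64(0.01), np.float64(0.03), np.float64(0.03)]
y -0.25 [np.float64(0.16), np.float64(0.15), np.float64(0.12), np.float64(0.11)]
y -0.15 [np.float64(0.16), np.float64(0.14), np.float64(0.11), np.float64(0.12)]
y -0.05 [np.float64(0.17), np.float64(0.15), np.float64(0.12), np.float64(0.12)]
y 0.05 [np.float64(0.16), np.float64(0.15), np.float64(0.11), np.float64(0.11)]
y 0.15 [np.float64(-0.07), np.float64(0.01), np.float64(0.04), np.float64(0.07)]
y 0.25 [np.float64(-0.08), np.float64(0.01), np.float64(0.06), np.float64(0.06)]
```

View pics/rect.png

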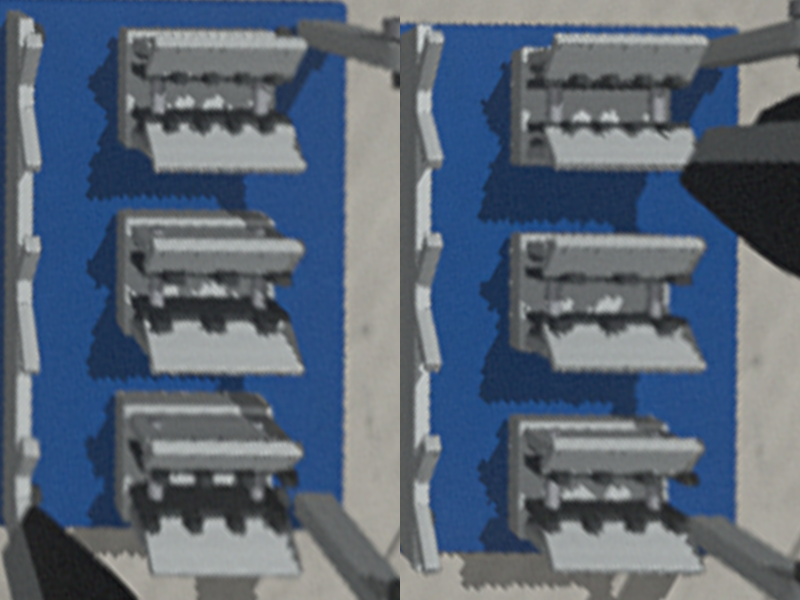

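The rectified rack view (2.67 px/mm) shows tooth spacings of about 32 px at the top, 54 px in the middle and 43 px at the bottom. So fine goes at y=+60, coarse at y=0 and medium at y=-60. The lengths, head tops and rest positions agree with the text; the fine bolt's tip was clipped, so I take its origin from the head end. I start with the fine bolt.

```bash
cat > job.py <<'E'
from plant import *; from h import *
from scipy.spatial.transform import Rotation as Ro
YR=35.1; th=np.radians(YR); a=np.array([np.cos(th),np.sin(th),0]); b=np.array([-a[1],a[0],0]); O=np.array([.4353,.3248,0])
BOLT=dict(fine=(.4382,-.4023,93.4,.06),medium=(.4176,.0999,88.5,-.06),coarse=(.4887,.0982,94.95,0.))
G=.004; e=lambda R:R.as_euler("xyz")
def poses(n):
    x,y,yaw,l=BOLT[n]
    Rb=Ro.from_euler("xyz",[0,2.5,yaw],degrees=True); ob=np.array([x,y,.015])
    Rg=Ro.from_euler("xyz",[180,0,yaw],degrees=True); g=ob+G*Rb.apply([1,0,0]); g[2]=.005
    Rp=Ro.from_euler("z",YR,degrees=True); op=O+l*b+[0,0,.050]
    M=Rp*Rb.inv(); return g,Rg,op+M.apply(g-ob),M*Rg
def up(p,h): return np.r_[p[:2],h]
def st(t): s=observe(); print(t,round(s["time_s"],2),s["eef_pos"].round(4),"F",s["ft_force"].round(1),"open",round(s["opening"],4),"grip",round(s["grasp_force"],1))
def run(n):
    g,Rg,p,Rp=poses(n)
    gripper_to(.05,60); movep(up(g,.10),e(Rg)); st("above")
    print("hit",move_l(g,.12,max_force=15)); gripper_to(0,60); st("grasped")
    move_l(up(g,.26),.25); st("lifted")
    movep(up(p,.26),e(Rp)); move_l(up(p,p[2]+.02),.2); st("over")
    print("hit",move_l(p,.04,max_force=12)); st("down")
def release(n):
    p=observe()["eef_pos"]; gripper_to(.037); st("open"); move_l(up(p,.20),.2); st("clear")
E
python3 - <<'E'
from job import *
for n in BOLT:
    g,Rg,p,Rp=poses(n)
    for q,R in((up(g,.26),Rg),(g,Rg),(up(p,.26),Rp),(p,Rp)): 
        k=inverse_kinematics(q,e(R)); print(n,np.round(q,4),None if k is None else np.round(k,2))
run("fine")
E
```

```text
fine [ 0.438  -0.3983  0.26  ] [-0.87  0.12  1.58  0.    1.44 -0.93]
fine [ 0.438  -0.3983  0.005 ] [-0.87  0.41  1.76  0.    0.98 -0.93]
fine [0.4044 0.3764 0.26  ] [ 0.61 -0.01  1.72  0.    1.39  1.56]
fine [0.4044 0.3764 0.0402] [0.61 0.24 1.9  0.   0.96 1.56]
medium [0.4177 0.1039 0.26  ] [ 0.06 -0.28  1.97 -0.    1.46  0.09]
medium [0.4177 0.1039 0.005 ] [ 0.06  0.07  2.18 -0.    0.9   0.09]
medium [0.4734 0.2783 0.26  ] [ 0.38 -0.01  1.73  0.01  1.39  1.34]
medium [0.4734 0.2783 0.0402] [0.38 0.23 1.9  0.01 0.96 1.33]
coarse [0.4884 0.1022 0.26  ] [ 0.05 -0.1   1.81  0.    1.43 -0.04]
coarse [0.4884 0.1022 0.005 ] [ 0.05  0.22  2.   -0.    0.92 -0.04]
coarse [0.4389 0.3273 0.26  ] [ 0.49 -0.02  1.73  0.01  1.39  1.45]
coarse [0.4389 0.3273 0.0402] [0.49 0.23 1.91 0.01 0.96 1.45]
above 7.66 [ 0.4381 -0.3986  0.1003] F [ 0.5  0.3 -0.1] open 0.0499 grip 0.0
hit False
grasped 8.96 [ 0.4387 -0.3991  0.0064] F [0.4 0.4 6.4] open 0.0217 grip 58.7
lifted 10.12 [ 0.4371 -0.3973  0.2574] F [-0.4  0.5 -4.7] open 0.0219 grip 59.1
over 14.01 [0.4055 0.3771 0.0616] F [ 0.5  1.4 -4.9] open 0.0221 grip 59.0
hit True
down 14.51 [0.4044 0.3764 0.041 ] F [-0.8 -0.4  4.9] open 0.0219 grip 60.2
```

```bash
cat >> job.py <<'E'
def check(tag):
    """heights of shank and thread tops per lane, rack frame, from a wrist depth view"""
    c=save_snap("wrist",tag); v,u=np.mgrid[0:384,0:512]; r=ray(c,np.c_[u.ravel(),v.ravel()]); T=c["world_from_camera"]
    P=((r*c["d"].ravel()[:,None])@T[:3,:3].T+T[:3,3])[c["d"].ravel()>.15]-O
    R=np.c_[P@a,P@b,P[:,2]]
    for l in(-.06,0,.06):
        o=[]
        for x0,x1 in((-.055,-.037),(-.034,-.024),(-.012,0),(.0,.02),(.022,.05),(.05,.08)):
            m=R[(R[:,0]>x0)&(R[:,0]<x1)&(abs(R[:,1]-l)<.02)&(R[:,2]<.085)]; o.append((len(m),*np.percentile(m[:,2],[97]).round(4)) if len(m)>5 else None)
        m=R[(abs(R[:,1]-l)<.012)&(R[:,2]>.052)&(R[:,2]<.085)&(R[:,0]<.09)&(R[:,0]>-.1)]
        print("lane",l,[tuple(map(float,t)) if t else t for t in o],"x ext",np.percentile(m[:,0],[.5,99.5]).round(4) if len(m)>20 else None)
    return c
def look(tag):
    movep(O+[-.055,0.03,.24],[np.pi,0,np.pi]); hold(.15); return check(tag)
E
python3 - <<'E'
from job import *
release("fine"); c=look("k1"); st("look")
E
```

```text
open 14.81 [0.4029 0.3754 0.0393] F [-0.1  0.5  1.1] open 0.0368 grip 0.0
clear 15.76 [0.4037 0.3759 0.1985] F [-0.3 -0.3 -0.4] open 0.0373 grip 0.0
lane -0.06 [(468.0, 0.0013), (300.0, 0.0108), (266.0, 0.0126), (400.0, 0.0115), (253.0, 0.0491), (759.0, 0.0483)] x ext None
lane 0 [(514.0, 0.0015), (327.0, 0.0103), (264.0, 0.0113), (545.0, 0.0113), (1206.0, 0.0486), (1013.0, 0.0489)] x ext None
lane 0.06 [(1053.0, 0.068), (288.0, 0.0621), (347.0, 0.062), (626.0, 0.062), (1057.0, 0.0611), (719.0, 0.0605)] x ext [-0.0538  0.0804]
look 18.12 [0.3803 0.3548 0.2399] F [ 0.2  0.9 -0.2] open 0.037 grip 0.0
```

The fine bolt is seated: its shank top is at 62 mm along the whole lane and it lies level. Next is the medium bolt.

Run:
```python
from job import *
run("medium"); z=observe()["eef_pos"][2]
if z<.0425:
    release("medium"); c=look("k2"); st("look")
```

```text
above 19.52 [0.4184 0.1043 0.1006] F [0.4 1.1 0.7] open 0.0498 grip 0.0
hit False
grasped 20.82 [0.419  0.104  0.0061] F [-0.1  0.5  7. ] open 0.0218 grip 58.7
lifted 21.99 [0.4165 0.1038 0.2579] F [-0.   0.2 -4.3] open 0.0219 grip 59.0
over 24.29 [0.4746 0.2786 0.0616] F [ 0.4  0.2 -3.3] open 0.0222 grip 58.9
hit True
down 24.79 [0.4735 0.2782 0.0409] F [ 0.6 -0.6  4.3] open 0.0216 grip 59.9
open 25.09 [0.4719 0.2776 0.0395] F [-0.3  0.1  0.5] open 0.0367 grip 0.0
clear 26.04 [0.4726 0.2779 0.1986] F [-0.3 -0.2 -0.5] open 0.0371 grip 0.0
lane -0.06 [(925.0, 0.068), (402.0, 0.062), (406.0, 0.0619), (303.0, 0.0593), (254.0, 0.0487), (895.0, 0.0606)] x ext [-0.055   0.0806]
lane 0 [(516.0, 0.0015), (327.0, 0.0101), (261.0, 0.0114), (546.0, 0.0113), (1204.0, 0.0486), (1020.0, 0.0489)] x ext None
lane 0.06 [(1039.0, 0.0679), (290.0, 0.0623), (342.0, 0.0621), (634.0, 0.0619), (1059.0, 0.061), (726.0, 0.0606)] x ext [-0.0538  0.081 ]
look 28.23 [0.3804 0.3547 0.2399] F [-0.2  0.5  0.9] open 0.0369 grip 0.0
```

The medium bolt is seated too (62 mm). Next is the coarse bolt.

Run:
```python
from job import *
run("coarse"); z=observe()["eef_pos"][2]
if z<.0425:
    release("coarse"); c=look("k3"); st("look")
    cv2.imwrite("pics/k3.png",cv2.resize(c["im"][:,:,::-1],(800,600),interpolation=cv2.INTER_CUBIC))
    for x,h in((.15,.26),(.15,.12),(.06,.12)): print(inverse_kinematics(O+x*a+[0,0,h],[np.pi,0,th]))
```

```text
above 29.68 [0.4887 0.1028 0.1006] F [-0.2 -0.2  0.1] open 0.0499 grip 0.0
hit False
grasped 30.98 [0.4895 0.1022 0.0062] F [-0.6  0.7  5.9] open 0.0219 grip 58.7
lifted 32.15 [0.4871 0.1021 0.2578] F [ 0.3  0.4 -4. ] open 0.0215 grip 58.9
over 34.63 [0.4401 0.3278 0.0615] F [ 0.1  0.5 -3.2] open 0.0216 grip 58.9
hit True
down 35.13 [0.439  0.3274 0.0411] F [ 0.2 -0.   5.5] open 0.0218 grip 59.9
open 35.43 [0.4377 0.3267 0.0397] F [-0.3  0.3 -0.6] open 0.037 grip 0.0
clear 36.38 [0.4382 0.327  0.1985] F [-0.  -0.7 -0.9] open 0.0367 grip 0.0
lane -0.06 [(919.0, 0.068), (395.0, 0.0622), (407.0, 0.0622), (304.0, 0.0602), (252.0, 0.0487), (882.0, 0.0605)] x ext [-0.0551  0.08  ]
lane 0 [(950.0, 0.068), (353.0, 0.0622), (363.0, 0.0622), (665.0, 0.062), (1083.0, 0.0605), (1018.0, 0.061)] x ext [-0.0549  0.0805]
lane 0.06 [(1061.0, 0.0681), (289.0, 0.0622), (345.0, 0.062), (630.0, 0.0618), (1060.0, 0.0611), (725.0, 0.0607)] x ext [-0.0538  0.0805]
look 38.66 [0.3803 0.3547 0.2399] F [0.4 0.4 1. ] open 0.037 grip 0.0
[ 5.21230813e-01  3.67329494e-01  1.29333303e+00 -4.44089210e-16
  1.48093013e+00  1.47941657e+00]
[ 5.21230813e-01  4.69404255e-01  1.42587087e+00 -4.44089210e-16
  1.24631752e+00  1.47941657e+00]
[ 5.07508076e-01  2.70107161e-01  1.68490715e+00 -4.44089210e-16
  1.18657834e+00  1.46569384e+00]
```

View pics/k3.png

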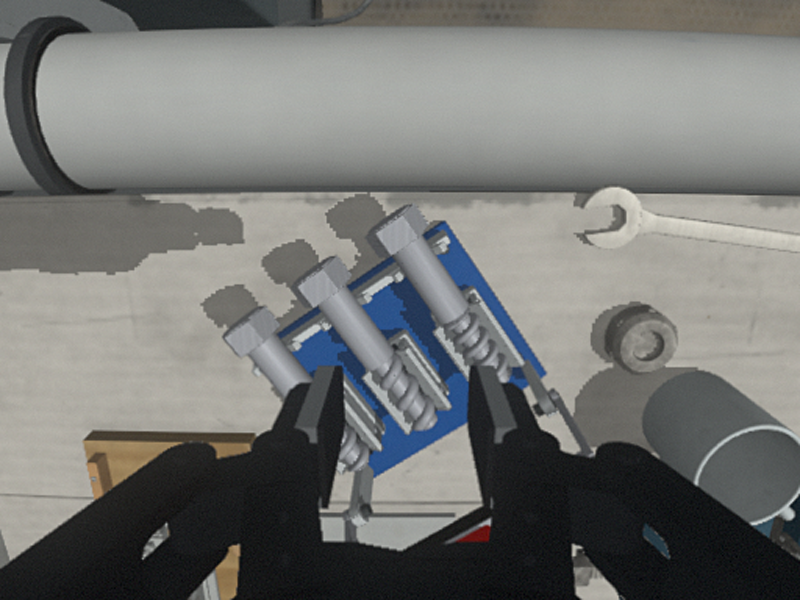

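All three bolts lie seated, level and parallel, with heads at (245,330), (322,283) and (398,232) and the keeper standing open at the bottom. Now I fold the keeper from behind with closed fingers.

Run:
```python
from job import *
P=lambda x,z:O+x*a+[0,0,z]
gripper_to(0,30); movep(P(.15,.26),[np.pi,0,th]); move_l(P(.15,.122),.2); st("behind")
print("hit",move_l(P(.075,.122),.07,max_force=20)); st("pushed")
print("hit",move_l(P(.058,.122),.07,max_force=20)); st("pushed2"); hold(.5)
move_l(P(.058,.26),.25); c=look("k4"); st("look")
cv2.imwrite("pics/k4.png",cv2.resize(c["im"][:,:,::-1],(800,600),interpolation=cv2.INTER_CUBIC))
```

```text
behind 42.04 [0.5589 0.4116 0.1237] F [0.2 0.1 0.9] open 0.0001 grip 0.0
hit False
pushed 43.27 [0.497  0.3681 0.1221] F [ 0.2 -0.8  0.3] open -0.0001 grip 0.0
hit False
pushed2 43.66 [0.4828 0.3581 0.122 ] F [-0.4 -0.1  0.7] open 0.0003 grip 0.0
lane -0.06 [(922.0, 0.0679), (398.0, 0.0621), (407.0, 0.0621), (706.0, 0.0617), (1200.0, 0.0722), None] x ext [-0.055   0.0473]
lane 0 [(951.0, 0.0681), (361.0, 0.0624), (370.0, 0.0622), (663.0, 0.0621), (528.0, 0.0686), (49.0, 0.0226)] x ext [-0.055   0.0281]
lane 0.06 [(1041.0, 0.068), (292.0, 0.0624), (348.0, 0.0621), (627.0, 0.062), (1348.0, 0.0727), (676.0, 0.0728)] x ext [-0.0538  0.0824]
look 47.15 [0.3804 0.3548 0.24  ] F [0.1 0.6 0.5] open -0.0001 grip 0.0
```

View pics/k4.png

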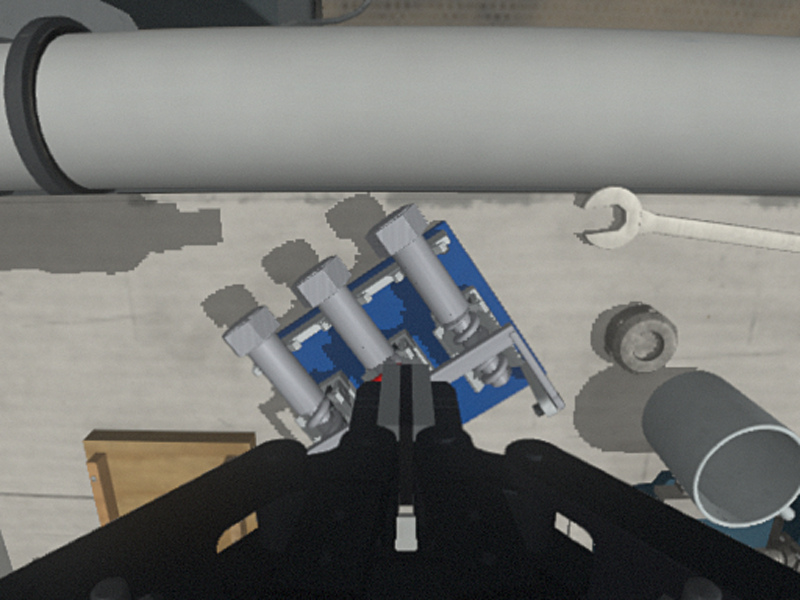

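The keeper has come down across all three threads. The bar top measures 72 to 73 mm at both outer lanes (shut is 68+4=72), and the bolts have not moved. The gripper is clear.

```bash
python3 -c "
from plant import *
print(job_done())"
```

```text
the job is handed in; nothing more can be done
None
```

The three bolts are seated level in their matching lanes, the keeper bar is fully shut over them, and the job is handed in at about 47 s of the 72 s allowed.

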